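Load a filter cube into a free-standing turret and click it into the beam position

ROBOT

A 7-joint arm with a two-finger parallel gripper is mounted at the origin on a cart in front of the work surface, level with it; the furniture and walls round the work are solid. World frame = base frame: x ahead of the robot, y to its left, z up, the work surface at z = 0. Lengths are in mm, angles in rad, forces in N, time in s.
With the tool pointing down it reaches from about 425 to 1025 mm from the base axis. Payload 3.6 kg.
Tool frame: the origin (TCP) lies at the very end of the fingers, on their centre line; the grasp point (between the pads) lies 19 mm behind it (tcp_to_grasp is the distance from the TCP to the grasp point, in mm); z points along the fingers, y is the line along which they close (so a half turn about z gives the same grasp; the last joint's range is limited). The gripper opens to 85 mm and grips with 20 to 120 N. Pads are 22 mm wide; open, the fingers measure 114 mm over their backs; the gripper's body (76 mm by 85 mm) begins 54 mm behind the grasp point. The pads swing forward as they close: fully open they stand 13 mm farther back than shut.
Start: joints at [-1.302, 0.591, 0.048, 1.609, -0.033, 0.943, -0.034], TCP at [257.293, 677.813, 231.302] pointing down, gripper open.
Joint ranges: [-2.69, 2.69], [-0.47, 2.24], [-1.27, 1.36], [0.19, 2.51], [-1.53, 4.68], [0.08, 2.07], [-3.09, 3.09]. Speed limits (rad/s): [2.57, 2.57, 3.14, 3.14, 3.14, 3.14, 3.14].

INTERFACE

Orientations are given as a unit quaternion [w, x, y, z].
In Python, from rig import get_state, snapshot, camera_params, close_job, tcp_to_grasp gives the robot as it stands.
- The arm moves only by the shell command python3 -m handwheel 'ROWS' [FORCE]. ROWS is JSON, a list of rows, each a list of 7 numbers: the turn, a rotation vector about the tool's x, y, z in degrees, then the shift along the tool's x, y, z in m, then the finger opening in m, from 0 to 0.0854. A call has 1 to 20 rows; each row shifts and turns the commanded pose from where the row before left it, along the tool's axes as they then stand; what a row does not reach is not made up. A row lasts 1/8 s, in which the tool goes at most 62.5 mm and 10.7 degrees, less where a joint would pass 70% of its speed; a pose out of reach is approached as far as the arm can. A call with a gripper value outside its range is refused whole. The fingers move at their own pace and stop on an object; FORCE is the grip in N (left out, the last holds). Time passes only in rows, so rows that do not move let the fingers close. It gives the time, the measured TCP pose, the force, the opening and the grip force at its end, in the units of the state.
- get_state(): the state, without advancing time (a new reading comes with each control period).
- snapshot(name): name is "scene" or "top" or "wrist"; returns the picture (420x560x3 uint8, blue, green, red); there is no depth.
- camera_params(name): a dict with "camera_matrix" (3x3 intrinsics, pixels), "rvec" (rotation vector, rad) and "tvec" (3), from world to camera coordinates, as OpenCV has them; the wrist camera has in their place "mount" (4x4, takes a point from camera to tool coordinates, whose origin is the TCP and whose axes are the flange's). Camera axes: x right, y down, z forward; pixel columns grow to the right and rows downward; lengths in mm; the calibration is good to about 2 mm. A picture is of the moment at which its call begins: read the wrist's pose just before it. camera_params takes no time and is no camera call.
- close_job(): hands the job in; it is judged then, once.
The state is a dict: "clock": time; "joint_pos": joint angles; "dq": joint speeds; "tau": joint torques, N m; "eef_pos": TCP position; "tool_rot": TCP orientation; "force": force on the tool from outside, world axes, zero at the start; "torque": the same for the moment, N m; "opening": finger opening in mm; "grasp_force": force on a finger pad.
Only numpy, scipy, OpenCV 4.12 (cv2) and the standard library are available. Lean on these libraries where they do the work, as an engineer would, in place of code of your own. Each camera call takes 0.05 s, during which the arm holds its last target. There are 200 camera calls.

TASK

Fit the loose filter cube with the green side window into the turret's empty seat, fully home, green window facing outward, and turn the turret's bar knob clockwise (seen from above) until that seat clicks in at the port. The turret stands free on the table: press down on the knob while you turn it, with no more than 25 N, so that the housing and its port stay where they were set. Leave the other things on the table alone.

Things in the scene. Friction and masses are not known exactly. Their poses are not given: they have to be found in the camera images.
- turret: Free-standing filter turret, 0.47 kg (0.55 kg with the green cube), on four hard plastic feet (foot centres 46 mm from the axis), held only by its weight. Black base, 148 mm across, top 14 mm up; on it the carousel; at the base's edge the port (-x side of this frame) and an aluminium plunger block (+x side, out to 82 mm, 27 mm high). Origin: on the carousel's axis at table height; z up.
- port (a point): Middle of the mouth of the port's black lens tube (39 mm across): 84 mm from the axis on the turret's -x side, 38 mm up, fixed to the housing. The tube stands on a frame 44 mm wide, 65 mm high, 66 to 71 mm from the axis.
- carousel (a joint): Angle of the carousel in the housing, rad, + anticlockwise from above, about the turret's z; stays where left. 0: empty seat at the port, in the click stop (spring ball between two rim bumps; holds within 0.05 rad). Starts at 0.7 to 1.3. Drag 0.17 N m, up to 0.25 N m into the click; the housing's own weight resists only some 0.11 N m, each N of press adds 0.02 N m: press 15 to 20 N.
- knob (a point): Centre of the top of the black bar knob, on the carousel's axis, 87 mm above the table; turns with the carousel. Bar 34 mm long along this frame's x (the line to the empty seat), 12 mm thick along y, 22 mm high; under it a round skirt 32 mm across, top at 65 mm, one piece with it. Cubes in the carousel reach 58 mm.
- seat (a point): Centre of the floor of the empty seat, 38 mm from the axis, 20 mm above the table; -x points outward from the axis, z up. The aluminium disc (126 mm) has three black seats; the others hold a red cube and a grey blank. Cavity 34.4 mm (x) by 38.4 mm (y), walls 2.5 mm with flared lips, top 19 mm above its floor; the outward side is open in the middle (28 mm) for the window.
- seat_mouth (a point): Where the middle of the cube's green window is when the cube sits home: 58 mm from the carousel's axis, 18 mm above the seat's floor. Axes as seat.
- cube_centre (a point): Centre of the underside of the loose green filter cube, black, 32 mm along x, 36 mm along y, 36 mm high, 75 g; grip it across y. A green window stands 4 mm proud of its -x face, a pink one 2 mm proud of the top. Axes: the cube's. Home with the window outward, this point and its axes coincide with seat.
- cube_window (a point): Middle of the green window on the cube's -x face, 20 mm from the cube's middle and 18 mm above its underside.
- cube_green: The green filter cube; its cube_centre lies 2 mm towards +x and 1 mm towards -y of this origin, which is at its underside.
- cube_red: A loose cube of the same size with a red window on its side and a pale green one on top: bystander, not to be moved. Origin at its underside.
- objective_60x: White objective lens standing on the table, 31 mm across, 58 mm high, origin under its centre: bystander.
- ethanol_vial: White bottle with blue cap, 32 mm across, 68 mm high, origin under its centre: bystander.
- oil_bottle: Bottle with black cap, 26 mm across, 67 mm high, origin under its centre: bystander.
- instrument_stack (a point): Fixed furniture left of the work: a point on two stacked grey instruments (x 0.24 to 0.62, y -0.10 to 0.21, up to 0.20) with a red-framed console on top (up to 0.26). Behind and above, a black rack shelf hangs at 0.65 to 0.66 over x > 0.57, y -0.25 to 0.70. Keep arm and gripper clear of both; the turret and both cubes stand to the right of the stack.
- turret_feet: The turret's four feet (one part with the base), 14 mm discs 4 mm thick, centred 46 mm from the axis; they carry the turret's weight (5 to 6 N) and the press. They slide at a friction of about 0.4, so a sideways pull of the arm on the knob also uses up their hold. Origin as turret.
Mind the look-alikes: they are no part of the job. What is shaped like the cube_green but orange or yellow is not meant.

How it is judged:
By the outcome, as a careful person would: the job done as asked, in the order asked, and still so for the second after the job is handed in, with the robot touching nothing.
It also fails if it takes over 61 s, if anything falls off the work surface, if the arm or the gripper's body presses on something with over 40 N, if the wrist force passes 120 N, or if a joint passes its speed limit or range.

## Working session

There is one attempt and no reset: what is moved stays moved. The work goes in short steps, Python scripts to look and compute and a shell command to move; the robot and the scene stay as the last step left them, time stands still between calls to the robot, and variables do not carry over. Pictures are saved under pics/ and viewed, at most 10 in all, crops included, and the job is handed in when it is done.

```bash
mkdir -p pics; ls
python3 - <<'E'
from rig import *
import cv2,numpy as np
s=get_state(); print(s); print(tcp_to_grasp)
a=snapshot("scene"); b=snapshot("top")
cv2.imwrite("pics/scene0.png",a); cv2.imwrite("pics/top0.png",b)
for n in("scene","top","wrist"): print(n,camera_params(n))
E
```

```text
pics
{'clock': 0.0, 'joint_pos': array([-1.30148379,  0.59210335,  0.04825652,  1.60980153, -0.03329575,
        0.94273162, -0.03370484]), 'dq': array([ 0.00021382, -0.00081459, -0.00090059, -0.00070968,  0.00203802,
        0.00022471, -0.00027943]), 'tau': array([-2.03806985e-04, -5.48684263e+01,  1.54660027e+00, -1.98130757e+01,
        9.40044323e-03,  8.67610535e-03,  1.36061743e-05]), 'eef_pos': array([256.98229211, 677.04689016, 230.15899492]), 'tool_rot': array([-1.50438272e-04,  1.80356403e-01,  9.83600688e-01, -1.10993444e-03]), 'force': array([-0.05700162,  0.31181869, -0.35037155]), 'torque': array([ 0.03447035, -0.00577446, -0.04313089]), 'grasp_force': 0.0, 'opening': 85.33731396748016}
18.700000000000003
scene {'camera_matrix': array([[467.55763062,   0.        , 277.84491304],
       [  0.        , 467.55763062, 214.59763869],
       [  0.        ,   0.        ,   1.        ]]), 'rvec': array([ 2.28794819, -0.66988374,  0.24781753]), 'tvec': array([-456.33134387,  134.8303734 , 1038.33897631])}
top {'camera_matrix': array([[523.7588984 ,   0.        , 278.92898318],
       [  0.        , 523.7588984 , 200.40216077],
       [  0.        ,   0.        ,   1.        ]]), 'rvec': array([ 2.17081667, -2.21667657,  0.06053133]), 'tvec': array([-200.55842856,  425.62117875, 1492.40459566])}
wrist {'camera_matrix': array([[341.31566249,   0.        , 275.25576174],
       [  0.        , 341.31566249, 212.30887713],
       [  0.        ,   0.        ,   1.        ]]), 'mount': array([[ 8.27766049e-04, -9.51433137e-01, -3.07854350e-01,
         7.93550021e+01],
       [ 9.99999341e-01,  1.03238186e-03, -5.01785357e-04,
        -2.40537985e-01],
       [ 7.95238462e-04, -3.07853732e-01,  9.51433365e-01,
        -1.42101914e+02],
       [ 0.00000000e+00,  0.00000000e+00,  0.00000000e+00,
         1.00000000e+00]])}
```

View pics/scene0.png

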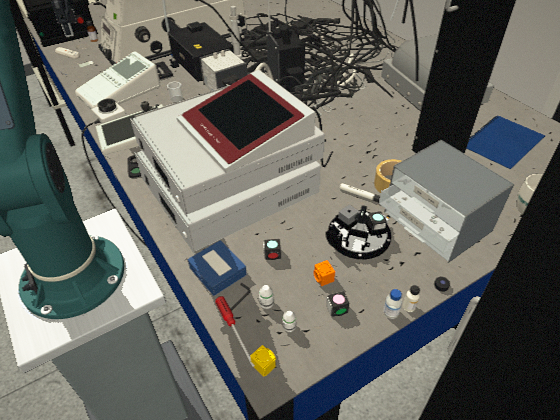

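View pics/top0.png

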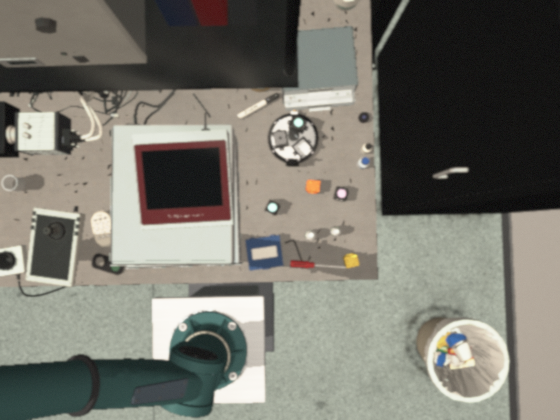

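Scene view: the pink-topped cube with a green side window is at (339,303), or (342,194) from the top. The pale-green-topped cube at scene (272,249) is cube_red, a bystander. The orange block (324,272) and the yellow block (263,360) are look-alikes. The turret is at scene (360,232), top (293,137). I'll enlarge both to confirm.

```bash
cat > h.py <<'E'
from rig import *
import cv2,numpy as np
from scipy.spatial.transform import Rotation as R
def cam(n,s=None):
    p=camera_params(n);K=p["camera_matrix"]
    if n=="wrist":
        s=s or get_state();q=s["tool_rot"];T=np.eye(4)
        T[:3,:3]=R.from_quat([q[1],q[2],q[3],q[0]]).as_matrix();T[:3,3]=s["eef_pos"]
        W=np.linalg.inv(T@p["mount"]);return K,W[:3,:3],W[:3,3]
    return K,cv2.Rodrigues(p["rvec"])[0],p["tvec"]
def ray(c,uv,z):
    K,Rm,t=c;d=Rm.T@np.linalg.inv(K)@np.array([*uv,1.]);o=-Rm.T@t
    return o+d*(z-o[2])/d[2]
def proj(c,P):
    K,Rm,t=c;q=(Rm@np.atleast_2d(P).T).T+t;q=q@K.T;return q[:,:2]/q[:,2:]
E
python3 - <<'E'
from h import *
a=cv2.imread("pics/scene0.png");b=cv2.imread("pics/top0.png")
A=cv2.resize(a[190:325,315:415],None,fx=4,fy=4,interpolation=2)
B=cv2.resize(b[105:205,262:362],None,fx=4,fy=4,interpolation=2)
B=cv2.copyMakeBorder(B,0,140,0,0,0);cv2.imwrite("pics/crop0.png",np.hstack([A,B]))
c=cam("top");s=cam("scene")
for n,u,z in(("green",(342,194),38),("red",(273,208),38),("turret base",(293,138),14),("knob",(293,138),87)):print(n,ray(c,u,z))
for n,u,z in(("green",(339,299),38),("red",(272,244),38),("turret",(360,232),14)):print(n,ray(s,u,z))
E
```

```text
green [ 434.26603182 -387.77789998   38.        ]
red [ 398.79538465 -192.22649525   38.        ]
turret base [ 600.67782698 -253.77741234   14.        ]
knob [ 587.94049993 -251.54445077   87.        ]
green [ 439.74116458 -389.5297473    38.        ]
red [ 403.38629997 -192.81548006   38.        ]
turret [ 605.62485106 -256.07989186   14.        ]
```

View pics/crop0.png

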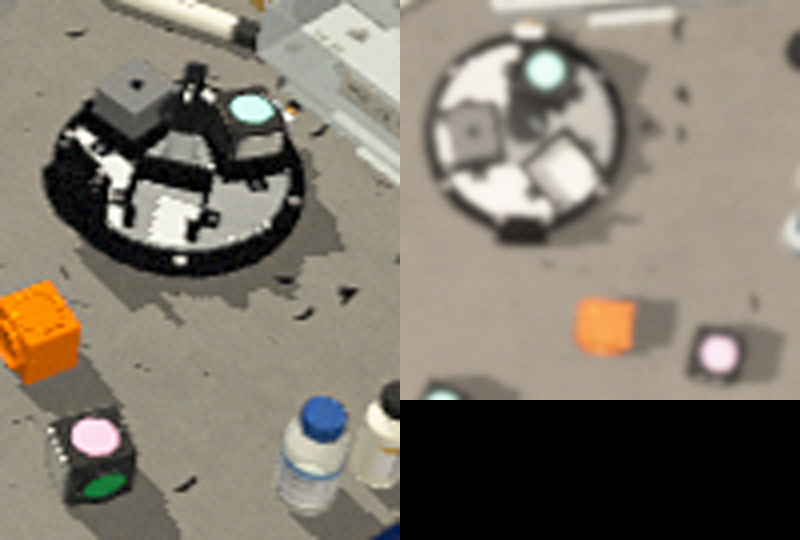

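The crop confirms it: the cube at scene crop (92,460) has a pink top and a green side window, so it's the one meant. The turret's port is at crop (520,230), towards the robot. The empty seat is at (565,170) and the plunger block at (527,28). I'll carry the arm over the stack now.

```bash
python3 -m handwheel '[[0,0,0,0,0,-0.055,0.085],[0,0,0,0,0,-0.055,0.085],[0,0,0,-0.0322,-0.0319,0,0.085],[0,0,0,-0.0322,-0.0319,0,0.085],[0,0,0,-0.0322,-0.0319,0,0.085],[0,0,0,-0.0322,-0.0319,0,0.085],[0,0,0,-0.0322,-0.0319,0,0.085],[0,0,0,-0.0322,-0.0319,0,0.085],[0,0,0,-0.0322,-0.0319,0,0.085],[0,0,0,-0.0322,-0.0319,0,0.085],[0,0,0,-0.0322,-0.0319,0,0.085],[0,0,0,-0.0322,-0.0319,0,0.085],[0,0,0,-0.0322,-0.0319,0,0.085],[0,0,0,-0.0322,-0.0319,0,0.085],[0,0,0,-0.0322,-0.0319,0,0.085],[0,0,0,-0.0322,-0.0319,0,0.085]]'; python3 -c "
from h import *
s=get_state();print(s['joint_pos'],s['tool_rot'])"
```

```text
clock: 2.1
eef_pos: [520.3, 98.9, 341.0]
tool_rot: [-0.0, 0.18, 0.984, -0.0]
force: [0.4, 0.5, 0.5]
opening: 85.1
grasp_force: 0.0
[-0.51473597  0.22746928  0.29417117  1.93262418 -0.07820455  0.99296945
  1.02330783] [-2.90435843e-04  1.80297111e-01  9.83612148e-01 -9.59899026e-05]
```

```bash
python3 -m handwheel '[[0,0,0,-0.0145,-0.0453,0,0.085],[0,0,0,-0.0145,-0.0453,0,0.085],[0,0,0,-0.0145,-0.0453,0,0.085],[0,0,0,-0.0145,-0.0453,0,0.085],[0,0,0,-0.0145,-0.0453,0,0.085],[0,0,0,-0.0145,-0.0453,0,0.085],[0,0,0,-0.0145,-0.0453,0,0.085],[0,0,0,-0.0145,-0.0453,0,0.085],[0,0,0,0.01,0,0.03,0.085],[0,0,0,0,0,0,0.085],[0,0,0,0,0,0,0.085]]'
python3 - <<'E'
from h import *
s=get_state();print(s['joint_pos'])
w=snapshot("wrist");cv2.imwrite("pics/w1.png",w)
np.savez("w1.npz",**{k:s[k] for k in("eef_pos","tool_rot")})
c=cam("wrist",s)
print(proj(c,[[437,-389,36],[601,-254,14],[601,-254,87],[401,-192,36]]))
cv2.imwrite("pics/w1v.png",cv2.resize(w,(800,600),interpolation=2))
E
```

```text
clock: 3.48
eef_pos: [491.5, -275.5, 311.7]
tool_rot: [0.0, 0.18, 0.984, 0.0]
force: [0.5, 0.3, 0.0]
opening: 85.0
grasp_force: 0.0
[ 0.07115398  0.32133907  0.46663499  1.90733402 -0.17576217  0.95217288
  1.82907211]
[[173.31566259 160.34178417]
 [318.02757201 234.14237474]
 [325.37337774 256.98940357]
 [316.40364404  69.45488381]]
```

View pics/w1v.png

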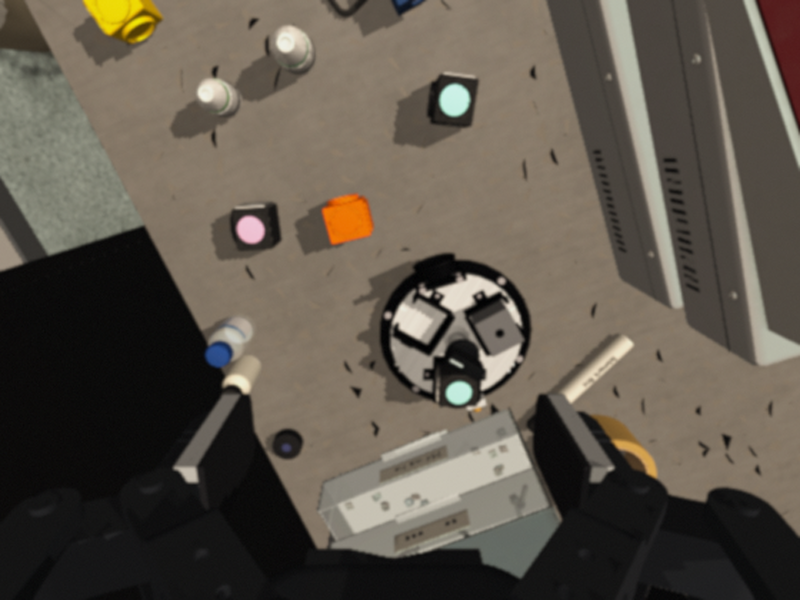

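Run:
```python
from h import *
s=cam("scene");print("scenecam",-s[1].T@s[2])
p=ray(s,(338.7,299.2),38);g=ray(s,(341.2,311.2),18);print(p,g,g-p,np.degrees(np.arctan2(*(g-p)[1::-1])))
d=dict(np.load("w1.npz"));c=cam("wrist",d)
f=.7
print("pink",ray(c,(251*f,229*f),38),"port frame top",ray(c,(437*f,268*f),65),"base ctr",ray(c,(455*f,330*f),14),"plunger",ray(c,(477*f,406*f),27))
w=cv2.imread("pics/w1.png");h=cv2.cvtColor(w,cv2.COLOR_BGR2HSV)
m=(cv2.inRange(w,(0,0,0),(60,60,60)))[130:190,150:210]
for i in range(0,60,2):print(''.join('#' if v else '.' for v in m[i]))
```

```text
scenecam [  64.46042885 -782.10737656  829.89051045]
[ 438.94797275 -389.58275674   38.        ] [ 435.17503604 -405.21345351   18.        ] [ -3.77293671 -15.63069676 -20.        ] -103.57046868848953
pink [ 437.88506607 -385.57747999   38.        ] port frame top [ 519.18368528 -248.03978304   65.        ] base ctr [ 596.81380636 -251.91800699   14.        ] plunger [ 675.42113385 -256.85706617   27.        ]
............................................................
............................................................
............................................................
............................................................
............................................................
............................................................
............................................................
.....................................######.................
...............................#############................
.............###############################................
............#########........###############................
...........###
[... 444 characters left out ...]
....###########..............
..............####................############..............
...............######...........############................
................#########################...................
.................#################..........................
............................................................
............................................................
............................................................
............................................................
............................................................
............................................................
............................................................
```

```bash
python3 -m handwheel '[[0,0,9.9,0,0,0,0.085],[0,0,9.9,0,0,0,0.085],[0,0,9.9,0,0,0,0.085],[0,0,9.9,0,0,0,0.085],[0,0,9.9,0,0,0,0.085],[0,0,9.9,0,0,0,0.085],[0,0,9.9,0,0,0,0.085],[0,0,9.9,0,0,0,0.085],[0,0,0,-0.024,-0.007,0.032,0.085],[0,0,0,-0.024,-0.007,0.032,0.085],[0,0,0,-0.024,-0.007,0.032,0.07],[0,0,0,-0.024,-0.007,0.032,0.07],[0,0,0,-0.024,-0.007,0.032,0.07],[0,0,0,0,0,0,0.07],[0,0,0,0,0,0,0.07]]'
cat >> h.py <<'E'
def shot(n):
    s=get_state();w=snapshot("wrist");cv2.imwrite(f"pics/{n}.png",w)
    np.savez(n+".npz",eef_pos=s["eef_pos"],tool_rot=s["tool_rot"]);q=s["tool_rot"]
    Rm=R.from_quat([q[1],q[2],q[3],q[0]]).as_matrix()
    print("tcp",s["eef_pos"].round(1),"az toolx",np.degrees(np.arctan2(Rm[1,0],Rm[0,0])).round(2),"z",Rm[:,2].round(4),"j",s["joint_pos"].round(2),"F",s["force"].round(1))
    return w,cam("wrist",s)
E
python3 - <<'E'
from h import *
w,c=shot("w2")
print(proj(c,[[438,-388,38]]))
cv2.imwrite("pics/w2v.png",cv2.resize(w,(800,600),interpolation=2))
E
```

```text
clock: 5.4
eef_pos: [437.2, -388.0, 152.3]
tool_rot: [0.001, 0.765, 0.643, 0.001]
force: [0.1, 0.4, 0.7]
opening: 69.8
grasp_force: 0.0
tcp [ 437.2 -388.   152.3] az toolx 80.11 z [ 2.e-03 -4.e-04 -1.e+00] j [ 0.21  0.6   0.63  2.01 -0.55  0.7   1.02] F [0.1 0.4 0.7]
[[276.54158175 206.77857498]]
```

View pics/w2v.png

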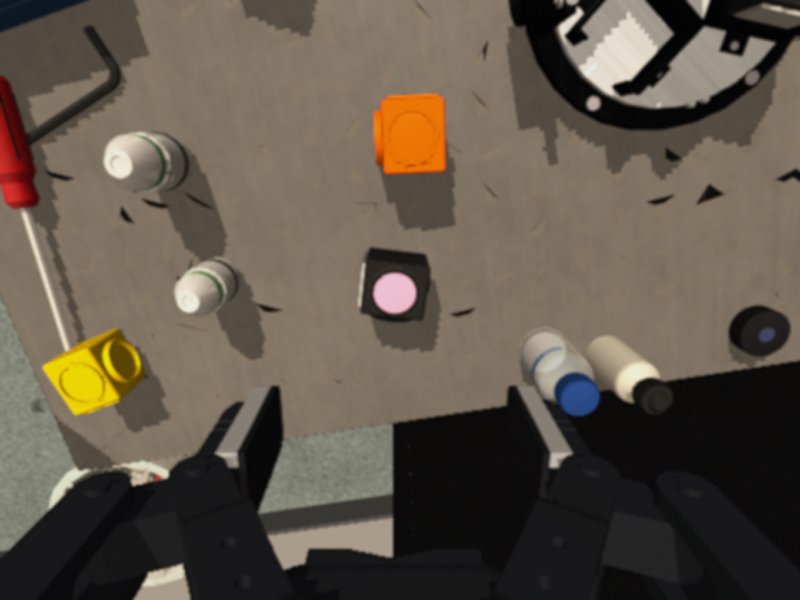

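Run:
```python
from h import *
from scipy.optimize import minimize
w=cv2.imread("pics/w2.png");c=cam("wrist",dict(np.load("w2.npz")))
hsv=cv2.cvtColor(w,cv2.COLOR_BGR2HSV)
pink=cv2.inRange(hsv,(140,30,150),(179,255,255));pk=np.zeros_like(pink);pk[180:235,245:305]=pink[180:235,245:305]
M=cv2.moments(pk,True);pc=(M['m10']/M['m00'],M['m01']/M['m00']);P=ray(c,pc,38);print("pink",pc,P)
m=((w.max(2)<52)|(pk>0)).astype(np.uint8)
m[:165]=0;m[235:]=0;m[:,:240]=0;m[:,312:]=0
n,l,st,_=cv2.connectedComponentsWithStats(m);k=1+st[1:,4].argmax();m=(l==k).astype(np.uint8)
m=cv2.morphologyEx(m,cv2.MORPH_CLOSE,np.ones((5,5)))
S=4
mb=cv2.resize(m,None,fx=S,fy=S,interpolation=0)
def hull(x,y,a):
    a=np.radians(a);r=np.array([[np.cos(a),-np.sin(a)],[np.sin(a),np.cos(a)]])
    q=np.array([[i,j] for i,j in((-16,-18),(16,-18),(16,18),(-16,18))])@r.T+[x,y]
    return np.vstack([np.c_[q,np.zeros(4)],np.c_[q,np.full(4,36)]])
def cost(p):
    h=cv2.convexHull(((proj(c,hull(*p))+.5)*S).astype(np.float32)).astype(int)
    t=np.zeros_like(mb);cv2.fillConvexPoly(t,h,1);return 1-(t&mb).sum()/(t|mb).sum()
best=min((minimize(cost,[P[0],P[1],a],method="Nelder-Mead",options=dict(initial_simplex=[[P[0]+i,P[1]+j,a+k] for i,j,k in((0,0,0),(4,0,1),(0,4,1),(1,1,6))])) for a in(66,72,78,84,90)),key=lambda r:r.fun)
print(best.x,best.fun, proj(c,hull(*best.x)).round(1).tolist())
o=w.copy()
o=cv2.resize(o[160:240,235:320],None,fx=7,fy=7,interpolation=2)
h=((proj(c,hull(*best.x))+.5-[235,160])*7).astype(int)
cv2.polylines(o,[h[:4]],1,(0,255,255));cv2.polylines(o,[h[4:]],1,(0,255,0))
mm=cv2.resize(m[160:240,235:320]*255,None,fx=2.3,fy=2.3);o[:mm.shape[0],-mm.shape[1]:] = mm[...,None] if 0 else o[:mm.shape[0],-mm.shape[1]:]
cv2.imwrite("pics/fit2.png",o)
```

```text
pink (275.93263473053895, 204.687125748503) [ 437.82089226 -386.22752233   38.        ]
[ 438.09623518 -387.20647264   73.24210676] 0.08243717455286392 [[293.8, 212.7], [298.8, 178.3], [258.1, 173.4], [254.3, 208.1], [296.2, 226.5], [301.9, 188.2], [255.9, 182.8], [251.8, 221.4]]
```

View pics/fit2.png

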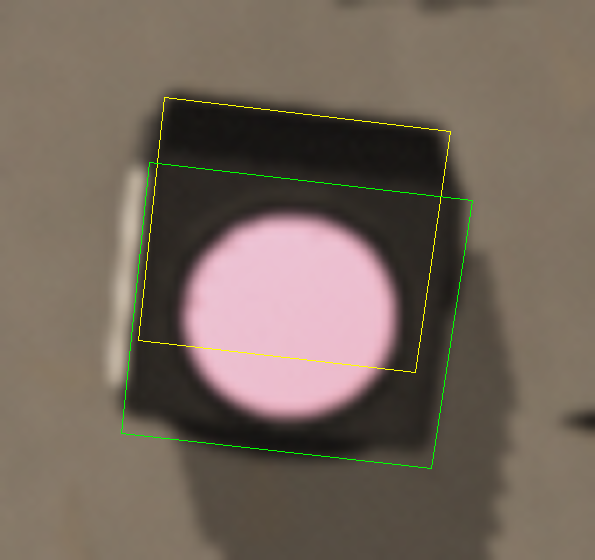

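The fit agrees with the picture: the cube is at (438,-387) with its +x at azimuth about 73.5°. The pink window's centre is within 1 mm of that. Next I'll descend and grip it.

```bash
python3 -m handwheel '[[0,0,6.5,0.0015,0.0004,0,0.065],[0,0,0,0,0,0.04,0.06],[0,0,0,0,0,0.04,0.06],[0,0,0,0,0,0.035,0.06],[0,0,0,0,0,0.0163,0.06],[0,0,0,0,0,0,0.045],[0,0,0,0,0,0,0.03],[0,0,0,0,0,0,0.03],[0,0,0,0,0,0,0.03]]' 30; python3 -m handwheel '[[0,0,0,0,0,0,0.03],[0,0,0,0,0,0,0.03],[0,0,0,0,0,0,0.03]]'
```

```text
clock: 6.58
eef_pos: [436.9, -387.4, 21.3]
tool_rot: [0.001, 0.801, 0.598, 0.0]
force: [-0.7, 1.4, 6.3]
opening: 35.0
grasp_force: 30.7
clock: 6.95
eef_pos: [436.9, -387.4, 21.3]
tool_rot: [0.001, 0.801, 0.598, 0.0]
force: [-0.8, 0.9, 6.6]
opening: 35.6
grasp_force: 30.8
```

```bash
python3 -m handwheel '[[0,0,0,0,0,-0.03,0.03],[0,0,0,0,0,-0.05,0.03],[0,0,0,0,0,-0.05,0.03],[0,0,0,0,0,-0.05,0.03],[0,0,9,0,0,0,0.03],[0,0,9,0,0,0,0.03],[0,0,9,0,0,0,0.03],[0,0,0,0.03,0.006,0,0.03],[0,0,0,0.03,0.006,0,0.03],[0,0,0,0.03,0.006,0,0.03],[0,0,0,0.03,0.006,0,0.03],[0,0,0,0,0,0,0.03],[0,0,0,0,0,0,0.03]]'
python3 - <<'E'
from h import *
w,c=shot("w3")
cv2.imwrite("pics/w3v.png",cv2.resize(w,(800,600),interpolation=2))
E
```

```text
clock: 8.57
eef_pos: [535.2, -316.5, 200.0]
tool_rot: [-0.0, 0.919, 0.395, -0.0]
force: [-0.6, 0.2, -0.5]
opening: 35.2
grasp_force: 30.3
tcp [ 535.2 -316.5  200. ] az toolx 46.49 z [-8.e-04 -2.e-04 -1.e+00] j [-0.11  0.65  0.87  1.9  -0.64  0.89  0.33] F [-0.6  0.2 -0.5]
```

View pics/w3v.png

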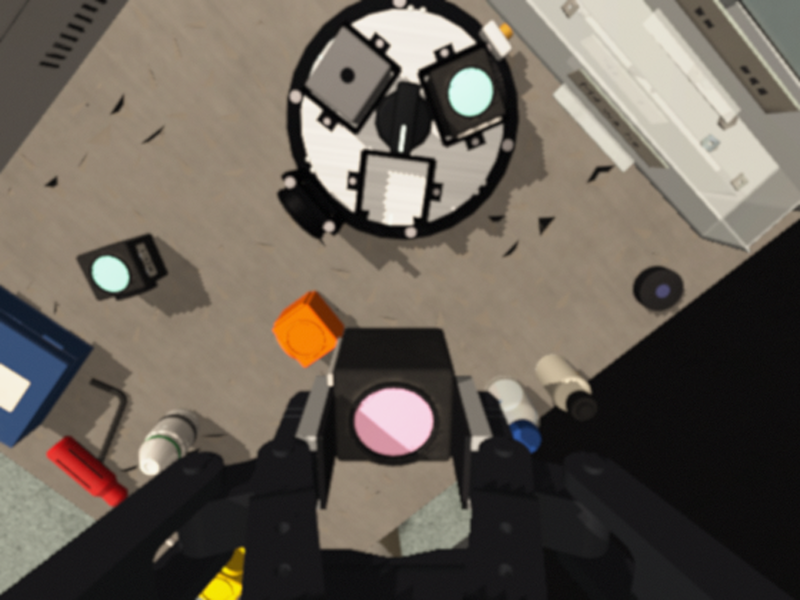

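Wrist view: the cube is held squarely, with its pink top at (395,422). The turret's empty seat is at (396,190) and lines up with the tool. The knob's white mark is at (402,138), the grey blank's hole at (347,75) and the red cube's pale window at (470,92). The rim screws are at (400,2), (295,97), (410,232) and (507,145). Next I'll turn these into positions.

Run:
```python
from h import *
w=cv2.imread("pics/w3.png");d=dict(np.load("w3.npz"));c=cam("wrist",d)
g=w.min(2).astype(float);f=.7
def bright(u,v,r=5,dark=False):
    u,v=int(u*f),int(v*f);y0=max(v-r,0);p=g[y0:v+r+1,u-r:u+r+1];p=(p.max()-p) if dark else p
    m=np.clip(p-0.55*p.max(),0,None);Y,X=np.mgrid[y0:y0+p.shape[0],u-r:u+r+1];return np.array([(X*m).sum()/m.sum(),(Y*m).sum()/m.sum()])
sc=[bright(*q,4) for q in((400,3),(295,97),(410,232),(507,145))]
S=[ray(c,q,15)[:2] for q in sc];print("screws",np.round(S,1).tolist(),"px",np.round(sc,1).tolist())
a=np.array(S);ln=lambda p,q:np.cross([*p,1],[*q,1]);x=np.cross(ln(a[0],a[2]),ln(a[1],a[3]));C=x[:2]/x[2];print("axis",C,"radii",np.linalg.norm(a-C,axis=1))
hole=bright(347,75,5,True);G=ray(c,hole,56)[:2]
hsv=cv2.cvtColor(w,cv2.COLOR_BGR2HSV)
def blob(u,v,r,lo,hi):
    u,v=int(u*f),int(v*f);m=cv2.moments(cv2.inRange(hsv,lo,hi)[v-r:v+r,u-r:u+r],True);return np.array([u-r+m['m10']/m['m00'],v-r+m['m01']/m['m00']])
pg=blob(470,92,24,(70,20,120),(100,255,255));Gr=ray(c,pg,58)[:2]
pk=blob(395,422,36,(140,20,80),(179,255,255))
kn=bright(402,136,7);Kn=ray(c,kn,86)[:2]
print("hole",hole,G,"pale",pg,Gr,"knobmark",kn,Kn)
for n,P in(("hole",G),("pale",Gr),("mark",Kn)):
    v=P-C;print(n,"r",np.linalg.norm(v).round(1),"az",np.degrees(np.arctan2(v[1],v[0])).round(1))
q=d["tool_rot"];Rm=R.from_quat([q[1],q[2],q[3],q[0]]).as_matrix()
print("pink tool",pk,Rm.T@(ray(c,pk,d["eef_pos"][2]+17)-d["eef_pos"]))
# seat ascii
p=w[88:180,228:325].max(2)
for r in p[::2]:print(''.join(' .:-=+*#%@'[int(v)//26] for v in r))
```

```text
screws [[646.1, -204.1], [564.7, -196.6], [559.1, -307.5], [641.6, -308.6]] px [[279.3, 2.0], [206.5, 67.1], [287.1, 162.1], [354.3, 100.8]]
axis [ 604.1327389  -253.96256901] radii [65.12801996 69.6574966  69.99675703 66.24691216]
hole [242.81214408  52.35994448] [ 595.58847037 -216.41425706] pale [328.98934911  63.91715976] [ 637.75793408 -267.8682935 ] knobmark [281.26649366  95.311188  ] [ 595.00786918 -259.31169012]
hole r 38.5 az 102.8
pale r 36.4 az -22.5
mark r 10.6 az -149.6
pink tool [275.30644414 294.61520631] [  1.82219806  -0.13926259 -17.00129755]
-:.  :=#%%#*+-.  .:-=-:  :-+******+:. .......   ....-+#*-.              .-*%#=.        ......:...
%*=:-+%@@@@@@%*=:.     .:=***#*#***=.  .......  ...:=#@#=.              .=#@@#=.        .........
@@%##%@@@@@@@@@%#+-. ..-+***#*####*+-.  .....   ...:+%%*-.              :=#%@%*-        ......::-
@@@@@@@@@@@@@@@@@@%#+++**#########**=:.  ...    ...-*@%*:.            .:=**#%%%+:   ........:=+++
@@@@@@@@@@@@@@@@@@@@@%##############*+-.       ....-#@%+:            .-+**#####*=. .-==-:...:--:.
@@@@@@@@@@@@@@@@@@@@@@%%#############**=:.
[... 3275 characters left out ...]
--------------
+++++++++++==-----------------------:::::..........     .:-=--::::::::---------------------------
+++++++++++++==---------------------------------------::-----------------------------------------
+++++++++++++++==---------------------------------------------------------------=====------------
++++++++++++++++++==-------------------------------===-=------===-----==========++++++=----------
++++++++++++++++++++==----------------------------==+++++=====++++++==+++++++++++++++++===-------
++++++++++++++++++++++==----------------------------==++++++++++++++++++++++++++++++++++++==-----
+++++++++++++++++++++++++=----------------------------===++++++++++++++++++++++++++++++++++++++==
```

Run:
```python
from h import *
c=cam("wrist",dict(np.load("w3.npz")))
w=cv2.imread("pics/w3.png").max(2).astype(float)
e=np.array([np.cos(np.radians(-140)),np.sin(np.radians(-140))]);t=np.array([-e[1],e[0]])
A=np.array([602.,-254.2])
def prof(P0,dv,z,n=60,ss=.25):
    L=(np.arange(n/ss)-n/ss/2)*ss;q=proj(c,[[*(P0+dv*l),z] for l in L]).astype(np.float32)
    v=cv2.remap(w.astype(np.float32),q[:,0].copy(),q[:,1].copy(),1).ravel();return L,v
S=A+38*e
for z in(30,39):
  for off in(-8,-4,0,4,8):
    L,v=prof(S+e*off,t,z);ed=[l for l in(L[:-1][(v[:-1]-110)*(v[1:]-110)<0])];print(z,"tangential at r%+d"%off,np.round(ed,1))
  for off in(-10,-5,0,5,10):
    L,v=prof(S+t*off,e,z,70);ed=[l for l in(L[:-1][(v[:-1]-110)*(v[1:]-110)<0])];print(z,"radial at t%+d"%off,np.round(ed,1))
```

```text
30 tangential at r-8 [-24.  -19.8  18.   22.8]
30 tangential at r-4 [-20.   18.2  28.5]
30 tangential at r+0 [-25.8 -20.   18.2  24.   26.5  28.5]
30 tangential at r+4 [-29.2 -20.2  18.   28.2]
30 tangential at r+8 [-24.2 -20.   18.   22.5]
30 radial at t-10 [-25.5 -20.8 -17.5  22.2]
30 radial at t-5 [-17.5  23.5]
30 radial at t+0 [-21.5 -17.2  23.8]
30 radial at t+5 [-17.2  23.2]
30 radial at t+10 [-25.8 -20.5 -17.2  23.   24.   29. ]
39 tangential at r-8 [-23.5 -19.5  17.2  22. ]
39 tangential at r-4 [-29.8 -19.5  17.5  27.5]
39 tangential at r+0 [-29.2 -28.2 -25.8 -19.5  17.5  23.5  25.   27.5]
39 tangential at r+4 [-24.  -19.8  17.5  27. ]
39 tangential at r+8 [-23.5 -19.5  17.5  21.8]
39 radial at t-10 [-25.8 -21.  -17.8  20.8]
39 radial at t-5 [-17.8  22. ]
39 radial at t+0 [-21.5 -17.5  22.2]
39 radial at t+5 [-17.5  21.8]
39 radial at t+10 [-26.  -20.8 -17.5  21.5  21.8  27.8]
```

```bash
python3 -m handwheel '[[0,0,6.5,0,0,0,0.03],[0,0,0,0.026,-0.003,0,0.03],[0,0,0,0.0256,-0.0028,0,0.03],[0,0,0,0,0,0.05,0.03],[0,0,0,0,0,0.05,0.03],[0,0,0,0,0,0.02,0.03],[0,0,0,0,0,0.009,0.03],[0,0,0,0,0,0,0.03],[0,0,0,0,0,0,0.03]]'
python3 - <<'E'
from h import *
w,c=shot("w4")
p=proj(c,[[572.4,-277.7,39],[572.4,-277.7,50]]);print(p)
o=cv2.resize(w[130:400,130:430],None,fx=2.2,fy=2.2,interpolation=2)
cv2.imwrite("pics/w4v.png",o)
E
```

```text
clock: 9.75
eef_pos: [572.8, -279.7, 72.7]
tool_rot: [0.001, 0.94, 0.342, 0.001]
force: [0.8, -0.7, 0.2]
opening: 35.1
grasp_force: 30.3
tcp [ 572.8 -279.7   72.7] az toolx 39.99 z [ 0.0026 -0.0015 -1.    ] j [-0.09  0.83  0.74  1.93 -0.85  0.72  0.29] F [ 0.8 -0.7  0.2]
[[272.10261976 247.31706828]
 [271.98033378 255.74420949]]
```

View pics/w4v.png

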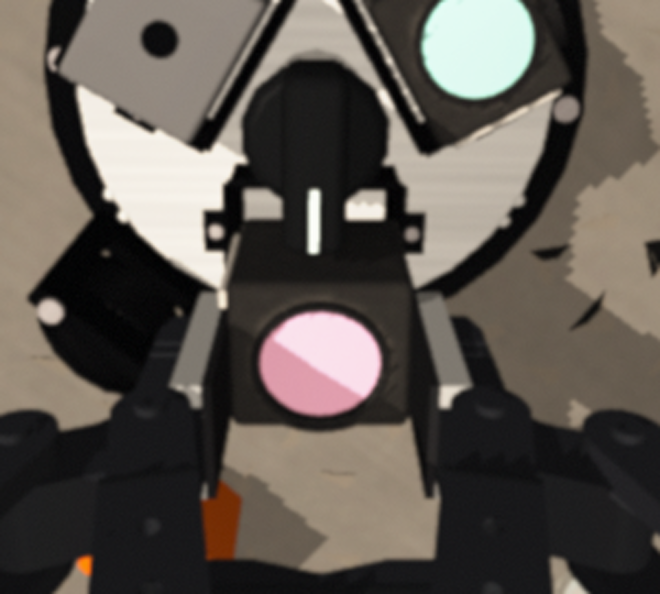

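Run:
```python
from h import *
d=dict(np.load("w4.npz"));c=cam("wrist",d);w=cv2.imread("pics/w4.png").max(2)
for col in (244,247,250,253,291,294,297,300):print(col,[int(v) for v in w[205:250,col]])
e=np.array([np.cos(np.radians(-140)),np.sin(np.radians(-140))]);t=np.array([-e[1],e[0]]);S=np.array([572.4,-277.7])
for z in(20,39):
  for tt in(-13,13):print("wall inner edge",z,tt,proj(c,[*(S-17.2*e+tt*t),z]).round(1))
for tt in(-23,23):print("lug",proj(c,[*(S-10*e+tt*t),39]).round(1))
q=d["tool_rot"];Rm=R.from_quat([q[1],q[2],q[3],q[0]]).as_matrix()
for y in(-13,13):print("cube bottom inner edge",proj(c,Rm@[17.8,y,21]+d["eef_pos"]).round(1), "top",proj(c,Rm@[17.8,y,-15]+d["eef_pos"]).round(1))
```

```text
244 [20, 17, 17, 12, 11, 10, 11, 13, 14, 35, 88, 149, 182, 192, 196, 196, 194, 191, 188, 185, 183, 185, 182, 162, 113, 54, 26, 24, 24, 25, 24, 27, 27, 26, 25, 25, 25, 24, 26, 23, 23, 25, 26, 26, 27]
247 [25, 25, 23, 23, 22, 22, 21, 19, 14, 35, 89, 148, 181, 193, 196, 197, 194, 192, 188, 185, 184, 183, 182, 162, 110, 53, 26, 24, 24, 25, 26, 27, 27, 26, 26, 23, 24, 26, 25, 26, 24, 26, 27, 25, 27]
250 [27, 26, 28, 26, 24, 26, 23, 21, 20, 38, 86, 147, 182, 193, 197, 196, 194, 191, 189, 186, 185, 184, 182, 162, 111, 56, 25, 24, 24, 27, 27, 25, 27, 26, 26, 27, 24, 24, 23, 25, 24, 24, 23, 25, 25]
253 [28, 27, 29, 29, 28, 27, 25, 26, 23, 23, 36, 74, 125, 166, 190, 196, 195, 192, 188, 186, 185, 184, 182, 162, 112, 53, 27, 23, 24, 27, 26, 25, 24, 25, 25, 24, 24, 25, 23, 24, 23, 23, 24, 24, 25]
291 [19, 19, 21, 19, 20, 17, 19, 18, 18, 15, 15, 27, 60, 112, 163, 190, 202, 218, 236, 243, 244, 244, 244, 237, 194, 105, 31, 13, 17, 17, 16, 15, 16, 18, 17, 16, 18, 18, 18, 17, 18, 17, 19, 18, 23]
294 [19, 20, 20, 21, 20, 19, 17, 17, 16, 17, 45, 109, 166, 190, 196, 200, 211, 230, 240, 244, 245, 244, 243, 237, 194, 103, 32, 14, 15, 17, 15, 17, 18, 18, 18, 17, 17, 17, 17, 18, 18, 19, 21, 23, 23]
297 [20, 18, 17, 19, 15, 15, 14, 15, 13, 15, 47, 116, 175, 193, 195, 197, 198, 207, 229, 241, 244, 244, 243, 237, 193, 104, 31, 14, 15, 15, 17, 17, 17, 17, 17, 17, 18, 17, 18, 18, 19, 18, 20, 21, 21]
300 [14, 14, 12, 13, 13, 9, 10, 9, 9, 15, 47, 116, 173, 193, 195, 196, 203, 222, 238, 244, 245, 244, 244, 237, 193, 103, 30, 15, 16, 17, 16, 16, 16, 17, 17, 18, 17, 17, 18, 18, 19, 19, 19, 22, 25]
wall inner edge 20 -13 [[250.5 207.9]]
wall inner edge 20 13 [[294.  207.9]]
wall inner edge 39 -13 [[248.2 218.3]]
wall inner edge 39 13 [[295.9 218.3]]
lug [[230.3 230.6]]
lug [[313.8 230.6]]
cube bottom inner edge [[250.  226.9]] top [[243.8 257.7]]
cube bottom inner edge [[301. 227.]] top [[307.3 257.7]]
```

```bash
python3 -m handwheel '[[0,0,0,0,-0.0017,0,0.03],[0,0,0,0,0,0.004,0.03],[0,0,0,0,0,0.004,0.03],[0,0,0,0,0,0,0.03],[0,0,0,0,0,0,0.03]]'; python3 -c "
from h import *
for i in range(2):
  w,c=shot('w5')"
```

```text
clock: 10.42
eef_pos: [570.8, -277.4, 62.9]
tool_rot: [0.0, 0.94, 0.342, -0.0]
force: [0.0, 0.4, -1.7]
opening: 35.2
grasp_force: 30.3
tcp [ 570.8 -277.4   62.9] az toolx 40.01 z [-2.e-04 -1.e-04 -1.e+00] j [-0.09  0.84  0.73  1.94 -0.86  0.71  0.3 ] F [ 0.   0.4 -1.7]
tcp [ 570.8 -277.5   63. ] az toolx 40.01 z [-1.e-04 -1.e-04 -1.e+00] j [-0.09  0.84  0.73  1.94 -0.86  0.71  0.3 ] F [ 0.6  0.3 -0.6]
```

Run:
```python
from h import *
d=dict(np.load("w5.npz"));c=cam("wrist",d);im=cv2.imread("pics/w5.png");w=im.max(2).astype(np.float32)
e=np.array([np.cos(np.radians(-140)),np.sin(np.radians(-140))]);t=np.array([-e[1],e[0]]);S=np.array([572.4,-277.7])
q=d["tool_rot"];Rm=R.from_quat([q[1],q[2],q[3],q[0]]).as_matrix()
sub=lambda v,o,th=100:[round(o+i+(th-v[i])/(v[i+1]-v[i]),1) for i in range(len(v)-1) if (v[i]-th)*(v[i+1]-th)<0]
for col in(244,249,294,300):print(col,"rows",sub(w[195:245,col],195))
for row in(207,210,213,216,219,222,225,228,231,234):print(row,"cols",sub(w[row,215:335],215))
print("pred wall rim",[proj(c,[*(S-17.2*e+k*t),39]).round(1).tolist() for k in(-19.2,0,19.2)])
print("pred cube bottom",[proj(c,Rm@[17.0,y,21]+d["eef_pos"]).round(1).tolist() for y in(-18,0,18)])
```

```text
244 rows [np.float32(209.3), np.float32(221.8), np.float32(226.4)]
249 rows [np.float32(220.7), np.float32(229.2)]
294 rows []
300 rows [np.float32(223.6), np.float32(230.1)]
207 cols [np.float32(246.4), np.float32(313.4)]
210 cols [np.float32(240.6), np.float32(314.8)]
213 cols [np.float32(239.6), np.float32(316.8)]
216 cols [np.float32(238.4), np.float32(317.9)]
219 cols [np.float32(235.7), np.float32(320.6)]
222 cols [np.float32(234.7), np.float32(243.9), np.float32(256.8), np.float32(302.3), np.float32(310.8), np.float32(322.4)]
225 cols [np.float32(234.9), np.float32(243.8), np.float32(260.8), np.float32(277.1), np.float32(283.4), np.float32(297.8), np.float32(311.7), np.float32(322.1)]
228 cols [np.float32(235.0), np.float32(244.4), np.float32(263.6), np.float32(276.9), np.float32(283.5), np.float32(295.3), np.float32(311.5), np.float32(322.1)]
231 cols [np.float32(226.9), np.float32(228.5), np.float32(233.6), np.float32(276.9), np.float32(283.5), np.float32(308.8), np.float32(311.4), np.float32(322.1)]
234 cols [np.float32(225.4), np.float32(276.6), np.float32(283.5), np.float32(330.3)]
pred wall rim [[[240.7, 224.0]], [[277.8, 224.1]], [[314.9, 224.1]]]
pred cube bottom [[[240.2, 228.4]], [[275.5, 228.4]], [[310.8, 228.4]]]
```

```bash
python3 -m handwheel '[[0,0,0,0.0003,0.0012,0,0.03],[0,0,0,0,0,0,0.03],[0,0,0,0,0,0.004,0.03],[0,0,0,0,0,0.003,0.03],[0,0,0,0,0,0.002,0.03],[0,0,0,0,0,0,0.03],[0,0,0,0,0,0,0.03]]'
```

```text
clock: 11.4
eef_pos: [571.9, -278.1, 54.0]
tool_rot: [0.0, 0.94, 0.342, 0.0]
force: [-0.7, -0.6, -2.0]
opening: 35.2
grasp_force: 30.3
```

```bash
python3 -m handwheel '[[0,0,0,0,0,0.002,0.03],[0,0,0,0,0,0.002,0.03],[0,0,0,0,0,0,0.03]]'
```

```text
clock: 11.78
eef_pos: [571.7, -278.0, 49.8]
tool_rot: [-0.0, 0.94, 0.342, -0.0]
force: [-0.0, 0.2, -1.6]
opening: 35.0
grasp_force: 30.3
```

```bash
python3 -m handwheel '[[0,0,0,0,0,0.002,0.03],[0,0,0,0,0,0.002,0.03],[0,0,0,0,0,0.001,0.03],[0,0,0,0,0,0,0.03]]'
```

```text
clock: 12.28
eef_pos: [571.8, -278.0, 44.9]
tool_rot: [-0.0, 0.94, 0.342, -0.0]
force: [0.8, 0.0, -0.3]
opening: 35.5
grasp_force: 30.3
```

```bash
python3 -m handwheel '[[0,0,0,0,0,0.001,0.03],[0,0,0,0,0,0.001,0.03],[0,0,0,0,0,0.0008,0.03],[0,0,0,0,0,0,0.03]]'
```

```text
clock: 12.78
eef_pos: [571.8, -278.0, 42.1]
tool_rot: [-0.0, 0.94, 0.342, -0.0]
force: [0.4, -0.2, -1.1]
opening: 35.1
grasp_force: 30.3
```

```bash
python3 -m handwheel '[[0,0,0,0,0,0.0006,0.03],[0,0,0,0,0,0,0.03],[0,0,0,0,0,0,0.038],[0,0,0,0,0,0,0.046],[0,0,0,0,0,0,0.046],[0,0,0,0,0,0,0.046]]'
```

```text
clock: 13.52
eef_pos: [571.9, -278.1, 41.7]
tool_rot: [0.0, 0.94, 0.342, 0.0]
force: [0.8, -0.9, 0.4]
opening: 46.2
grasp_force: 0.0
```

```bash
python3 -m handwheel '[[0,0,0,0,0,-0.01,0.046],[0,0,0,0,0,-0.03,0.046],[0,0,0,0,0,-0.03,0.046],[0,0,0,0,0,-0.03,0.046],[0,0,0,0,0,0,0.04],[0,0,0,0,0,0,0.03],[0,0,0,0,0,0,0.03]]'
python3 - <<'E'
from h import *
w,c=shot("w6")
cv2.imwrite("pics/w6v.png",cv2.resize(w,(800,600),interpolation=2))
print(proj(c,[[572.4,-277.7,58],[601.6,-253.3,87]]))
E
```

```text
clock: 14.4
eef_pos: [571.3, -277.4, 140.6]
tool_rot: [-0.001, 0.94, 0.342, -0.001]
force: [-0.3, 0.2, -0.2]
opening: 30.1
grasp_force: 0.0
tcp [ 571.3 -277.4  140.6] az toolx 40.03 z [-0.0017  0.0011 -1.    ] j [-0.15  0.75  0.83  1.91 -0.75  0.83  0.21] F [-0.3  0.2 -0.2]
[[277.02178605 219.0172621 ]
 [277.49935082 173.54864288]]
```

View pics/w6v.png

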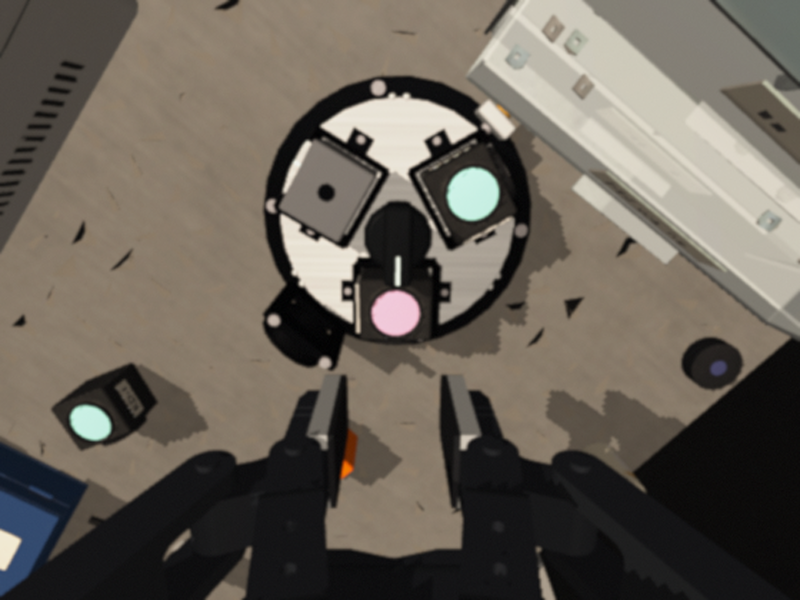

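The pink top at (395,313) is within 1 px of where a home cube would show it, 58 mm up. All four seat walls surround the cube, the knob mark is at (398,270), and the port screws are at (273,321) and (325,362). Next I'll work out the axis and the remaining angle.

```bash
cat > meas.py <<'E'
from h import *
from scipy.optimize import least_squares
def meas(w,c,pts):
    hsv=cv2.cvtColor(w,cv2.COLOR_BGR2HSV);g=w.max(2).astype(float)
    def cent(m,u,v,r):
        m=m[v-r:v+r+1,u-r:u+r+1].astype(float);Y,X=np.mgrid[v-r:v+r+1,u-r:u+r+1];return np.array([(X*m).sum(),(Y*m).sum()])/m.sum()
    pk=cent(cv2.inRange(hsv,(140,20,100),(179,255,255))>0,*pts["pink"],23)
    pg=cent(cv2.inRange(hsv,(75,25,120),(100,255,255))>0,*pts["pale"],23)
    ho=cent(np.clip(75-g,0,None),*pts["hole"],8)
    P=np.array([ray(c,pk,58)[:2],ray(c,pg,58)[:2],ray(c,ho,56)[:2]])
    f=lambda p:(P-p[:2]-38*np.array([[np.cos(p[2]+k),np.sin(p[2]+k)] for k in(0,2*np.pi/3,-2*np.pi/3)])).ravel()
    r=least_squares(f,[602,-254,np.radians(pts["az"])])
    print("px",pk.round(1),pg.round(1),ho.round(1),"axis",r.x[:2].round(2),"seat az",np.degrees(r.x[2]).round(2),"res",r.fun.round(1))
    A=r.x[:2];ps=[]
    for s in pts["port"]:
        q=cent(np.clip(g-120,0,None),*s,4);ps.append(ray(c,q,65)[:2])
    m=np.mean(ps,0)-A;print("port screws",np.round(ps,1).tolist(),"r",np.linalg.norm(m).round(1),"port az",(np.degrees(np.arctan2(m[1],m[0]))%360).round(1))
    return A,np.degrees(r.x[2])
E
python3 - <<'E'
from meas import *
d=dict(np.load("w6.npz"));c=cam("wrist",d);w=cv2.imread("pics/w6.png")
A,az=meas(w,c,dict(pink=(276,219),pale=(331,136),hole=(228,134),az=-140,port=((191,225),(227,253))))
g=w.max(2)
for r in(182,188,194):print(r,[int(v) for v in g[r,262:298]])
print(proj(c,[*A,87]))
q=d["tool_rot"];Rm=R.from_quat([q[1],q[2],q[3],q[0]]).as_matrix()
print("axis in tool",Rm.T@(np.array([*A,87])-d["eef_pos"]))
E
```

```text
px [276.5 218.8] [330.5 135.3] [227.9 134.4] axis [ 602.12 -253.58] seat az -140.87 res [-0.4  0.2  0.7 -0.1 -0.3 -0.1]
port screws [[534.1, -233.8], [531.9, -265.9]] r 69.2 port az 176.9
182 [15, 16, 18, 21, 21, 22, 19, 19, 22, 23, 24, 23, 25, 47, 113, 195, 235, 219, 140, 53, 22, 21, 23, 19, 17, 13, 14, 12, 15, 14, 12, 11, 9, 10, 7, 7]
188 [17, 16, 18, 18, 17, 15, 16, 19, 23, 23, 23, 23, 23, 45, 114, 194, 235, 219, 140, 52, 21, 22, 21, 18, 16, 13, 12, 13, 12, 14, 13, 12, 14, 12, 10, 13]
194 [21, 23, 21, 22, 23, 22, 21, 19, 22, 22, 22, 22, 27, 63, 143, 215, 237, 217, 130, 42, 21, 23, 19, 18, 16, 13, 12, 14, 15, 14, 16, 16, 15, 15, 16, 17]
[[278.44525142 173.18189142]]
axis in tool [38.96967582  1.7223128  53.56324631]
```

```bash
python3 -m handwheel '[[0,0,0,0.02,0.0017,0,0.026],[0,0,0,0.019,0,0,0.026],[0,0,0,0,0,0.02,0.026],[0,0,0,0,0,0,0.026],[0,0,0,0,0,0,0.026],[0,0,0,0,0,0,0.026]]'
python3 - <<'E'
from meas import *
w,c=shot("w7")
s=dict(np.load("w7.npz"));q=s["tool_rot"];Rm=R.from_quat([q[1],q[2],q[3],q[0]]).as_matrix()
A=np.array([602.1,-253.5,87]);print("axis in tool",(Rm.T@(A-s["eef_pos"])).round(2))
g=w.max(2)
# knob mark column and bar front edge
u=proj(c,A)[0];print(u)
for r in range(int(u[1])-40,int(u[1])+40,8):print(r,[int(v) for v in g[r,255:305]])
E
```

```text
clock: 15.2
eef_pos: [602.4, -255.2, 122.0]
tool_rot: [0.0, 0.94, 0.342, 0.0]
force: [-0.4, -0.2, -0.4]
opening: 26.1
grasp_force: 0.0
tcp [ 602.4 -255.2  122. ] az toolx 39.94 z [ 3.e-04 -6.e-04 -1.e+00] j [-0.18  0.79  0.81  1.87 -0.78  0.83  0.17] F [-0.4 -0.2 -0.4]
axis in tool [ 0.87 -1.48 35.  ]
[272.81460731 246.42236084]
206 [160, 161, 154, 137, 118, 112, 111, 109, 101, 92, 84, 80, 79, 75, 73, 72, 69, 69, 72, 79, 86, 90, 90, 91, 90, 86, 85, 89, 99, 107, 111, 112, 113, 121, 138, 154, 162, 159, 142, 102, 50, 14, 3, 5, 10, 20, 32, 40, 46, 49]
214 [94, 65, 40, 24, 21, 22, 24, 25, 21, 16, 13, 11, 12, 10, 13, 13, 12, 11, 12, 12, 10, 10, 10, 13, 10, 9, 11, 9, 10, 12, 12, 12, 11, 14, 30, 60, 97, 128, 147, 157, 158, 159, 152, 126, 76, 28, 5, 7, 6, 15]
222 [28, 26, 23, 21, 22, 22, 23, 21, 19, 18, 20, 19, 21, 21, 21, 22, 21, 20, 22, 20, 19, 22, 22, 22, 21, 19, 15, 13, 12, 12, 15, 14, 14, 15, 17, 14, 14, 12, 12, 15, 43, 92, 138, 161, 166, 167, 163, 146, 105, 51]
230 [23, 22, 21, 23, 23, 23, 22, 20, 18, 18, 20, 21, 22, 21, 21, 22, 21, 22, 22, 23, 23, 21, 22, 21, 20, 19, 17, 15, 13, 14, 14
[... 647 characters left out ...]
13, 16, 15, 13, 14, 13, 11, 3, 3, 4, 6, 3, 8]
262 [44, 45, 46, 45, 45, 46, 45, 36, 24, 19, 22, 20, 22, 20, 28, 76, 169, 226, 228, 180, 95, 31, 20, 21, 19, 18, 14, 17, 22, 29, 30, 28, 29, 28, 28, 28, 27, 29, 29, 29, 28, 26, 24, 17, 9, 6, 4, 5, 7, 9]
270 [54, 46, 45, 77, 126, 165, 189, 203, 192, 142, 86, 56, 40, 38, 42, 80, 164, 223, 224, 176, 94, 35, 27, 31, 39, 60, 110, 167, 193, 170, 113, 61, 36, 36, 42, 46, 46, 44, 41, 39, 38, 36, 30, 19, 8, 5, 5, 5, 10, 15]
278 [163, 223, 237, 237, 237, 237, 236, 236, 236, 237, 237, 236, 236, 236, 236, 236, 237, 237, 236, 236, 236, 236, 237, 236, 236, 236, 236, 237, 236, 237, 237, 237, 235, 212, 141, 65, 41, 47, 49, 48, 44, 38, 27, 16, 8, 4, 6, 8, 10, 14]
```

```bash
python3 -m handwheel '[[0,0,0,0.0009,-0.0015,0,0.024],[0,0,0,0,0,0,0.024],[0,0,0,0,0,0,0.024],[0,0,0,0,0,0,0.024]]'
python3 - <<'E'
from meas import *
w,c=shot("w8")
s=dict(np.load("w8.npz"));q=s["tool_rot"];Rm=R.from_quat([q[1],q[2],q[3],q[0]]).as_matrix()
A=np.array([602.1,-253.5,87]);print("axis in tool",(Rm.T@(A-s["eef_pos"])).round(2))
g=w.max(2).astype(float);u=proj(c,A)[0];print(u)
for r in(256,262,268):
    v=np.clip(g[r,262:288]-60,0,None);print(r,(v*np.arange(262,288)).sum()/v.sum())
E
```

```text
clock: 15.75
eef_pos: [602.6, -252.6, 121.7]
tool_rot: [0.0, 0.94, 0.342, 0.0]
force: [0.2, -0.2, -0.5]
opening: 24.0
grasp_force: 0.0
tcp [ 602.6 -252.6  121.7] az toolx 40.02 z [ 1.e-04 -0.e+00 -1.e+00] j [-0.19  0.79  0.81  1.88 -0.78  0.83  0.17] F [ 0.2 -0.2 -0.5]
axis in tool [-0.95  0.43 34.66]
[276.18806046 249.63261228]
256 276.18390804597703
262 275.99838969404186
268 275.9671592775041
```

Run:
```python
from h import *
s=dict(np.load("w8.npz"));c=cam("wrist",s);g=cv2.imread("pics/w8.png").max(2)
q=s["tool_rot"];Rm=R.from_quat([q[1],q[2],q[3],q[0]]).as_matrix()
for col in(270,273,276,279,282):print(col,[int(v) for v in g[246:290,col]])
for col in(270,276,282):print(col,[int(v) for v in g[180:230,col]])
A=np.array([602.1,-253.5]);e=np.array([np.cos(np.radians(-140)),np.sin(np.radians(-140))])
print("bar ends pred",proj(c,[[*(A+17*e),87],[*(A-17*e),87],[*(A-16*e),65],[*(A-20.8*e),39]]))
```

```text
270 [20, 23, 22, 23, 20, 22, 23, 20, 22, 21, 22, 22, 22, 21, 22, 21, 22, 23, 22, 22, 21, 22, 20, 22, 21, 21, 20, 34, 90, 173, 229, 236, 236, 236, 236, 236, 236, 236, 236, 236, 236, 236, 236, 236]
273 [21, 22, 21, 22, 23, 22, 23, 22, 22, 26, 34, 41, 45, 46, 50, 57, 59, 60, 59, 59, 60, 60, 59, 59, 59, 59, 59, 61, 91, 167, 226, 237, 237, 236, 236, 237, 236, 236, 236, 236, 236, 236, 236, 236]
276 [23, 21, 21, 21, 23, 21, 21, 24, 43, 103, 175, 216, 228, 228, 230, 232, 233, 233, 233, 233, 233, 233, 232, 233, 233, 233, 232, 230, 216, 215, 231, 236, 237, 236, 236, 236, 236, 236, 236, 236, 236, 236, 236, 236]
279 [22, 21, 21, 23, 21, 20, 21, 21, 21, 28, 39, 48, 50, 50, 51, 51, 51, 48, 43, 40, 39, 40, 41, 41, 40, 40, 40, 43, 82, 166, 227, 237, 236, 236, 236, 236, 236, 236, 236, 236, 236, 236, 236, 236]
282 [21, 20, 20, 19, 20, 21, 20, 20, 20, 20, 20, 20, 20, 20, 21, 21, 20, 20, 20, 20, 20, 20, 19, 22, 19, 18, 18, 35, 93, 175, 229, 236, 236, 236, 236, 236, 236, 236, 236, 236, 236, 236, 236, 236]
270 [136, 114, 92, 76, 77, 101, 126, 145, 158, 162, 161, 159, 157, 158, 160, 161, 160, 157, 146, 126, 115, 113, 114, 113, 112, 104, 93, 85, 83, 80, 65, 39, 16, 12, 12, 10, 12, 12, 13, 12, 12, 16, 17, 19, 20, 21, 20, 21, 20, 21]
276 [173, 164, 159, 155, 153, 153, 156, 158, 162, 163, 161, 159, 158, 158, 159, 160, 155, 141, 124, 115, 114, 115, 114, 111, 101, 91, 87, 88, 92, 84, 49, 16, 11, 8, 11, 9, 11, 10, 12, 11, 12, 14, 17, 18, 20, 22, 21, 21, 22, 21]
282 [230, 227, 214, 183, 147, 138, 149, 158, 162, 163, 163, 160, 158, 159, 160, 161, 159, 156, 147, 127, 116, 113, 113, 115, 113, 104, 94, 88, 88, 89, 75, 41, 15, 8, 8, 11, 11, 10, 11, 10, 12, 14, 16, 18, 20, 21, 20, 20, 22, 21]
bar ends pred [[276.12885907 276.51966892]
 [276.25057937 221.23886396]
 [276.14205978 210.76898543]
 [276.05581759 192.38374021]]
```

```bash
python3 -m handwheel '[[0,0,0,-0.0006,0.0003,0.015,0.022],[0,0,0,0,0,0.015,0.022],[0,0,0,0,0,0.012,0.02],[0,0,0,0,0,0.003,0.018],[0,0,0,0,0,0,0.018],[0,0,0,0,0,0,0.018],[0,0,0,0,0,0,0.018]]'
```

```text
clock: 16.68
eef_pos: [602.6, -253.4, 77.1]
tool_rot: [0.0, 0.94, 0.342, 0.0]
force: [0.2, -0.7, -0.3]
opening: 17.8
grasp_force: 0.0
```

```bash
python3 -m handwheel '[[0,0,0,0,0,0.004,0.017],[0,0,0,0,0,0.004,0.017],[0,0,0,0,0,0.002,0.017],[0,0,0,0,0,0,0.017],[0,0,0,0,0,0,0.017]]'
```

```text
clock: 17.3
eef_pos: [602.3, -253.3, 66.7]
tool_rot: [0.0, 0.94, 0.342, 0.0]
force: [-0.3, -0.5, 0.6]
opening: 17.1
grasp_force: 0.0
```

```bash
python3 -m handwheel '[[0,0,0,0,0,0.001,0.017],[0,0,0,0,0,0.001,0.017],[0,0,0,0,0,0,0.017]]'
```

```text
clock: 17.68
eef_pos: [602.4, -253.3, 65.3]
tool_rot: [-0.0, 0.94, 0.342, 0.0]
force: [-1.6, 1.2, 4.9]
opening: 17.2
grasp_force: 2.5
```

```bash
python3 -m handwheel '[[0,0,0,0,0,0.0005,0.017],[0,0,0,0,0,0.0005,0.017],[0,0,0,0,0,0,0.017]]'
```

```text
clock: 18.05
eef_pos: [602.4, -253.3, 65.2]
tool_rot: [-0.0, 0.94, 0.342, 0.001]
force: [-2.7, 2.7, 10.7]
opening: 16.7
grasp_force: 5.4
```

```bash
python3 -m handwheel '[[0,0,0,0,0,0,0.015],[0,0,0,0,0,0,0.013],[0,0,0,0,0,0,0.011],[0,0,0,0,0,0,0.009],[0,0,0,0,0,0,0.009]]' 25
```

```text
clock: 18.68
eef_pos: [602.6, -253.5, 65.4]
tool_rot: [-0.0, 0.94, 0.342, 0.001]
force: [-1.9, 1.7, 11.1]
opening: 11.5
grasp_force: 26.5
```

```bash
python3 -m handwheel '[[0,0,0,0,-0.0003,0.0004,0.009],[0,0,0,0,0,0.0003,0.009],[0,0,0,0,0,0,0.009],[0,0,0,0,0,0,0.009]]'
```

```text
clock: 19.18
eef_pos: [602.6, -253.5, 65.4]
tool_rot: [0.0, 0.94, 0.342, 0.001]
force: [-3.2, 2.8, 15.9]
opening: 11.6
grasp_force: 27.3
```

```bash
python3 -m handwheel '[[0,0,0,0,-0.0005,0,0.009],[0,0,0,0,0,0,0.009],[0,0,0,0,0,0,0.009]]'
```

```text
clock: 19.55
eef_pos: [602.6, -253.5, 65.4]
tool_rot: [0.0, 0.94, 0.342, 0.001]
force: [-2.1, 1.5, 14.6]
opening: 11.6
grasp_force: 27.1
```

```bash
python3 -m handwheel '[[0,0,0,0,-0.0003,0.0004,0.009],[0,0,2,0,0,0,0.009],[0,0,2,0,0,0,0.009],[0,0,2,0,0,0,0.009],[0,0,2,0,0,0,0.009],[0,0,0,0,0,0,0.009]]'; python3 -c "
from h import *
s=get_state();print(s['torque'],2*np.degrees(np.arctan2(s['tool_rot'][2],s['tool_rot'][1])))"
```

```text
clock: 20.3
eef_pos: [602.6, -253.5, 65.4]
tool_rot: [0.001, 0.961, 0.276, 0.001]
force: [-1.7, 2.6, 15.9]
opening: 11.7
grasp_force: 28.4
[0.54190691 0.54307043 0.05743568] 32.00608196274068
```

```bash
python3 -m handwheel '[[0,0,2,0,0,0.0001,0.009],[0,0,2,0,0,0,0.009],[0,0,2,0,0,0,0.009],[0,0,2,0,0,0,0.009],[0,0,2,0,0,0,0.009],[0,0,2,0,0,0,0.009],[0,0,0,0,0,0,0.009]]'
```

```text
clock: 21.18
eef_pos: [602.6, -253.5, 65.4]
tool_rot: [0.001, 0.985, 0.174, 0.001]
force: [-2.4, 2.6, 16.1]
opening: 11.5
grasp_force: 28.6
```

```bash
python3 -c "
from h import *
w,c=shot('w9')
cv2.imwrite('pics/w9v.png',cv2.resize(w,(800,600),interpolation=2))
print(get_state()['torque'])"
```

```text
tcp [ 602.6 -253.5   65.4] az toolx 20.01 z [ 3.1e-03 -7.0e-04 -1.0e+00] j [-0.19  0.89  0.82  1.9  -0.93  0.79 -0.05] F [-2.4  2.6 16.1]
[ 0.56470666  0.52021971 -0.01302254]
```

Run:
```python
from h import *
s=dict(np.load("w9.npz"));c=cam("wrist",s);w=cv2.imread("pics/w9.png");hsv=cv2.cvtColor(w,cv2.COLOR_BGR2HSV)
A=np.array([602.1,-253.5]);P=lambda az,z,r=38:[*(A+r*np.array([np.cos(np.radians(az)),np.sin(np.radians(az))])),z]
print("pred pale",proj(c,P(-40,58)),"hole",proj(c,P(80,56)),"port screws",proj(c,[[534.1,-233.8,65],[531.9,-265.9,65]]))
m=cv2.inRange(hsv,(75,25,120),(100,255,255));n,l,st,ct=cv2.connectedComponentsWithStats(m)
for i in range(1,n):
    if st[i,4]>200:
        X=ray(c,ct[i],58);v=X[:2]-A;print("pale blob",ct[i],st[i,4],X,np.hypot(*v),np.degrees(np.arctan2(v[1],v[0])))
for u in proj(c,[[534.1,-233.8,65],[531.9,-265.9,65]]).astype(int):
    p=w.max(2)[u[1]-8:u[1]+9,u[0]-8:u[0]+9];print(p.shape,p.max() if p.size else None, np.unravel_index(p.argmax(),p.shape) if p.size else None)
```

```text
pred pale [[344.47155068 235.55391353]] hole [[205.55306183 233.97848711]] port screws [[194.19091569 377.01259995]
 [251.32173803 396.70453134]]
pale blob [346.2354618  233.55302166] 1754 [ 632.42167161 -278.30018693   58.        ] 39.17209518355227 -39.27983715592323
(17, 17) 28 (np.int64(1), np.int64(4))
(17, 17) 16 (np.int64(0), np.int64(0))
```

```bash
python3 -m handwheel '[[0,0,2,0,0,0,0.009],[0,0,2,0,0,0,0.009],[0,0,2,0,0,0,0.009],[0,0,2,0,0,0,0.009],[0,0,2,0,0,0,0.009],[0,0,2,0,0,0,0.009],[0,0,2,0,0,0,0.009],[0,0,2,0,0,0,0.009],[0,0,0,0,0,0,0.009]]'; python3 -c "
from rig import *
print(get_state()['torque'])"
```

```text
clock: 22.35
eef_pos: [602.6, -253.6, 65.4]
tool_rot: [0.001, 0.999, 0.035, 0.002]
force: [-1.8, 2.8, 15.0]
opening: 11.3
grasp_force: 29.0
[0.5271633  0.491078   0.05856413]
```

```bash
for i in 1; do python3 -m handwheel '[[0,0,2,0,0,0,0.009],[0,0,2,0,0,0,0.009],[0,0,0,0,0,0,0.009]]'; done; python3 -c "
from rig import *
print(get_state()['torque'])"; python3 -m handwheel '[[0,0,2,0,0,0,0.009],[0,0,1.5,0,0,0,0.009],[0,0,0,0,0,0,0.009]]';  python3 -c "
from h import *
s=get_state();print(s['torque'],2*np.degrees(np.arctan2(s['tool_rot'][2],s['tool_rot'][1])))"
```

```text
clock: 22.72
eef_pos: [602.6, -253.6, 65.4]
tool_rot: [0.0, 1.0, 0.0, 0.002]
force: [-1.3, 2.6, 15.4]
opening: 11.4
grasp_force: 29.3
[0.62604757 0.49796503 0.00170585]
clock: 23.1
eef_pos: [602.6, -253.6, 65.4]
tool_rot: [0.0, 1.0, -0.03, 0.002]
force: [-2.6, 2.2, 15.0]
opening: 11.3
grasp_force: 29.2
[0.53668879 0.47392892 0.03885359] -3.476805801979127
```

```bash
python3 -m handwheel '[[0,0,0,0,0,-0.0008,0.009],[0,0,0,0,0,0,0.014],[0,0,0,0,0,-0.0005,0.018],[0,0,0,0,0,0,0.018],[0,0,0,0,0,-0.005,0.02],[0,0,0,0,0,-0.015,0.022],[0,0,0,0,0,-0.03,0.022],[0,0,0,0,0,-0.03,0.022],[0,0,0,-0.02,0,0,0.022],[0,0,0,-0.02,0,0,0.022],[0,0,0,0,0,0,0.022],[0,0,0,0,0,0,0.022]]'
python3 - <<'E'
from h import *
w,c=shot("w10")
A=np.array([602.1,-253.5]);P=lambda az,z,r=38:[*(A+r*np.array([np.cos(np.radians(az)),np.sin(np.radians(az))])),z]
print(dict(pink=proj(c,P(176.5,58)),pale=proj(c,P(-63.5,58)),hole=proj(c,P(56.5,56)),screws=proj(c,[[534.1,-233.8,65],[531.9,-265.9,65]])))
cv2.imwrite("pics/w10v.png",cv2.resize(w,(800,600),interpolation=2))
E
```

```text
clock: 24.6
eef_pos: [562.7, -249.6, 143.9]
tool_rot: [-0.0, 1.0, -0.03, 0.0]
force: [0.2, -0.2, -0.1]
opening: 22.0
grasp_force: 0.0
tcp [ 562.7 -249.6  143.9] az toolx -3.43 z [ 1.e-03  1.e-04 -1.e+00] j [-0.29  0.82  1.02  1.96 -0.9   0.91 -0.42] F [ 0.2 -0.2 -0.1]
{'pink': array([[276.92074661, 216.52440348]]), 'pale': array([[327.55154408, 134.01738919]]), 'hole': array([[227.29958502, 133.54139254]]), 'screws': array([[255.08304836, 260.87989836],
       [300.15045886, 261.25457457]])}
```

View pics/w10v.png

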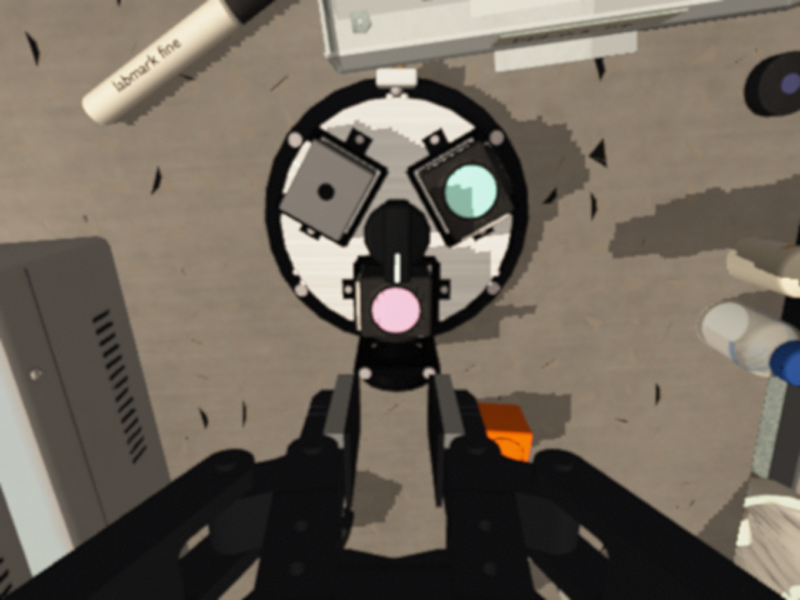

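The seat is now at the port. The pink top (395,310), knob mark (397,268), port screws (364,374) and (429,374), and plunger (397,78) all lie on one line. I'll put numbers on that.

Run:
```python
from meas import *
d=dict(np.load("w10.npz"));c=cam("wrist",d);w=cv2.imread("pics/w10.png")
A,az=meas(w,c,dict(pink=(276,217),pale=(329,134),hole=(228,134),az=176,port=((255,262),(300,262))))
```

```text
px [276.6 216.6] [329.1 133.4] [227.8 133.9] axis [ 602.11 -253.87] seat az 176.34 res [-0.1  0.5  0.4 -0.6 -0.3  0.1]
port screws [[533.9, -233.7], [532.8, -265.5]] r 68.9 port az 176.4
```

```bash
python3 -c "
from rig import close_job
print(close_job())"
```

```text
the job is handed in; nothing more can be done
None
```

The job is handed in at about 25 s: the green cube is fully home in the turret's empty seat with its window outward, and that seat is at the port, within 0.1° of it in the last picture. I pressed with about 16 N at each check while turning, the port shows under 1 mm of movement, and no other item was touched.

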